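# Soup warmer off, cover the pot, take the outer lid

## Task

Service is over: turn the soup warmer's heat knob fully anticlockwise to its stop (off), then carry the nested pair of lids together (the slim knob of the inner lid lifts both) from the wooden ring to the pot in the warmer and set them down, not drop them, so that the inner lid sits fully on the pot. Then lift off only the outer lid (it has the wide collar), leaving the inner lid seated on the pot and the heat off, and finish while still holding the outer lid level in the air, completely above the inner lid's knob. Leave the mug, the stack of plates and the shaker where they are.

Things in the scene. Friction and masses are not known exactly. Their poses are not given: they have to be found in the camera images.
- warmer: Fixed soup warmer: brushed-steel housing 320 (its x) x 230 (its y) x 120 mm high with a round pot sunk in its top. Origin: centre of the underside, on the table. Its -x end carries the heat knob, its +x end the pot. It stands on the left or the right of the table, turned up to 0.25 rad.
- pot_rim (a point): Centre of the pot's mouth, at rim height: 45 mm towards the warmer's +x from its centre, 140 mm above the table (the rim stands 20 mm proud of the 120 mm deck). Rim outer diameter 160, inner diameter 150 mm; pot open and empty, 80 mm deep.
- heat_knob (a joint): Angle of the heat knob on the warmer's deck. 0 = off, the end stop fully anticlockwise seen from above; grows clockwise up to the other stop at 2.4 rad; starts at 0.7 to 1.4. Light friction of 0.03 N m; it stays where it is left.
- heat_knob_grip (a point): Point on the heat knob's vertical axis at the height to grip, 157 mm above the table, 120 mm towards the warmer's -x from its centre. The knob is a black upright bar 42 long x 14 wide x 32 mm high (from 132 to 164 mm above the table) on a disc of 44 mm diameter. Site axes turn with the knob: x along the bar, y across it (the 14 mm to grip), z up; at joint value 0 they match the warmer's.
- lid_ring: Fixed plain wooden ring on which the lids are parked, outer diameter 160, inner 150, height 30 mm. Origin: centre of its underside, on the table. It stands on the other side of the table from the warmer.
- inner_lid: Loose steel inner lid, 0.19-0.31 kg. Origin: on its axis at the underside of its flange (diameter 172, 5 thick), which rests on ring or rim: 30 mm above the table at the start, at pot_rim when seated. z up. Below: plug, diameter 136, 10 deep (7 mm play in the pot). Above: hub, diameter 90, to z = 17; slim straight steel post (its knob), diameter 20, to z = 76 mm, standing out through the outer lid.
- inner_knob (a point): Centre of the top face of the inner lid's knob, 76 mm above the inner lid's origin. The knob is a straight round post, diameter 20; the outer lid's collar ends 28 mm below this point while the lids are nested. Lifting this knob carries the outer lid along, resting on the inner lid's hub.
- outer_lid: Loose aluminium outer lid, 0.20-0.33 kg, nested over the inner lid. Origin: on its axis at the underside of its plate (diameter 192, 5 thick), which rests on the hub 17 mm above the inner lid's origin. z up. Skirt to 16 mm below the origin; 30 mm central hole; round it a black upright collar, outer diameter 44, z = 5 to 31 mm. 5 mm sideways play between the lids.
- outer_grip (a point): Centre of the top of the outer lid's collar, 31 mm above the outer lid's origin; the collar (outer diameter 44) is 26 mm high below it.
- mug: White mug, diameter 76, height 90 mm, loose, on the right; leave alone. Origin: centre of its underside.
- plates: Stack of white side plates, diameter 150, height 52 mm, loose, on the right, beyond the mug; leave alone. Origin: centre of its underside.
- shaker: Small glass shaker with a steel cap, diameter 44, height 90 mm, loose, on the left; leave alone. Origin: centre of its underside.
Mind the look-alikes: they are no part of the job. Leave any blue, orange or red look-alike of the outer_lid alone.

How it is judged:
By the outcome, as a careful person would: the job done as asked, in the order asked, and still so for the second after the job is handed in, while the arm keeps its last pose, push and grip.
It also fails if it takes over 72 s, if anything falls off the work surface, if the arm or the gripper's body presses on something with over 40 N, if the wrist force passes 120 N, or if a joint passes its speed limit or range.

## Robot

A 6-joint arm with a two-finger parallel gripper is mounted at the origin on the work surface. World frame = base frame: x ahead of the robot, y to its left, z up, the work surface at z = 0. Lengths are in mm, angles in rad, forces in N, time in s.
With the tool pointing down it reaches from about 200 to 875 mm from the base axis. Payload 3.4 kg.
Tool frame: the origin (TCP) lies at the very end of the fingers, on their centre line; the grasp point (between the pads) lies 19 mm behind it; z points along the fingers, y is the line along which they close (so a half turn about z gives the same grasp; the last joint's range is limited). The gripper opens to 94 mm and grips with 3 to 60 N. Pads are 16 mm wide; open, the fingers measure 119 mm over their backs; the gripper's body (75 mm by 177 mm) begins 78 mm behind the grasp point.
Start: joints at [-1.388, 0.276, 1.505, -0, 1.361, -0.121], TCP at [172.01, -548.706, 205.493] pointing down, gripper open.
Joint ranges: [-2.89, 2.89], [-0.75, 2.08], [0.22, 2.7], [-1.18, 4.32], [0.11, 2.71], [-2.7, 2.7]. Speed limits (rad/s): [2.57, 2.57, 3.14, 3.14, 3.14, 3.14].

## Interface

Orientations are given as a unit quaternion [w, x, y, z].
In Python, from workcell import * gives the robot as it stands.
- The arm moves only by the tool move_arm, never from a script. Its argument "commands" is a list of rows, each a list of 3 entries, a list of its own where there are three numbers: the shift along the world's x, y, z each as a share of 500 mm, from -1 to 1, then the turn, a rotation vector about the world's x, y, z each as a share of pi rad, from -1 to 1, then the gripper command: -1 is shut, 1 is fully open, values between are in proportion. In form: [[[x, y, z], [wx, wy, wz], grip], ...]. A call has 1 to 20 rows; each row is the pose to reach, as a shift and turn from the pose commanded when the call began, turning the shorter way round; what a row does not reach only later rows make up. A row lasts 1/10 s, in which the tool goes at most 50 mm and 8.59 degrees, less where a joint would pass 70% of its speed; a pose out of reach is approached as far as the arm can. A call with a number of a shift or a turn outside -1 to 1 is refused whole. A call with a gripper value outside its range is refused whole. The fingers move at their own pace and stop on an object; the grip force is fixed at half the most. Time passes only in rows, so rows that repeat a pose let the fingers close. It gives the time, the measured TCP pose, the force, the opening and the grip force at its end, in the units of the state.
- state(): the state, without advancing time (a new reading comes with each control period).
- snapshot(name): name is "scene" or "top" or "wrist"; returns a dict with "frame" (480x640x3 uint8, red, green, blue), "z_map" (480x640 float32, mm along the optical axis (not along the pixel's ray), 0 where there is no reading), "fx", "fy", "cx", "cy" (pixels), "extrinsics" (4x4, takes a point from world to camera coordinates). Camera axes: x right, y up, looking along -z (the intrinsics and any distortion apply to the point x, -y, -z); pixel columns grow to the right and rows downward; lengths in mm; the calibration is good to about 2 mm. A picture is of the moment at which its call begins.
- job_done(): hands the job in; it is judged then, once.
The state is a dict: "clock": time; "joints": joint angles; "joint_velocities": joint speeds; "joint_efforts": joint torques, N m; "ee_pos": TCP position; "tool_rot": TCP orientation; "contact_force": force on the tool from outside, world axes, zero at the start; "ft_torque": the same for the moment, N m; "opening": opening from 0.0 (shut) to 1.0 (fully open); "grip_force": force on a finger pad.
Only numpy, scipy, OpenCV 4.12 (cv2) and the standard library are available. Lean on these libraries where they do the work, as an engineer would, in place of code of your own. Each camera call takes 0.05 s, during which the arm holds its last target. There are 200 camera calls.

## Working session

There is one attempt and no reset: what is moved stays moved. The work goes in short steps, Python scripts to look and compute and a tool call to move; the robot and the scene stay as the last step left them, time stands still between calls to the robot, and variables do not carry over. Pictures are saved under pics/ and viewed, at most 10 in all, crops included, and the job is handed in when it is done.

Besides the shell and the picture viewer there is one more tool, called after "Call:" as a command line: name --argument value ..., lists and objects as JSON in quotes. move_arm: Moves the arm, as the interface text tells. Shift numbers are shares of 500 mm and turn numbers shares of pi rad, none past 1 either way. Its arguments: {"type":"object","properties":{"commands":{"type":"array","items":{"type":"array"}}},"required":["commands"]}

```bash
mkdir -p pics; ls
cat > h.py <<'E'
from workcell import *
import numpy as np, cv2
def snap(n):
    s=snapshot(n); return s
def save(s,f): cv2.imwrite('pics/'+f,s['frame'][:,:,::-1])
def cloud(s):
    z=s['z_map'].astype(float); v,u=np.mgrid[0:480,0:640]
    p=np.stack([(u-s['cx'])/s['fx']*z,-(v-s['cy'])/s['fy']*z,-z],-1)
    E=np.array(s['extrinsics']); R,t=E[:3,:3],E[:3,3]
    P=(p-t)@R; P[z<=0]=np.nan
    return P
E
python3 - <<'E'
from h import *
print(state())
for n in ['top','scene']:
    s=snap(n); save(s,n+'1.png'); print(n,s['fx'],s['cx'],s['cy'],np.round(s['extrinsics'],3).tolist(),(s['z_map']>0).mean(), [k for k in s])
    np.savez(n+'1.npz',P=cloud(s),f=s['frame'])
E
```

```text
pics
{'clock': 0.0, 'joints': array([-1.38800148e+00,  2.76583258e-01,  1.50615239e+00, -3.79855040e-06,
        1.36071427e+00, -1.21006719e-01]), 'joint_velocities': array([ 0.00191581, -0.00081283,  0.00010883, -0.00020417,  0.00072586,
       -0.00088302]), 'joint_efforts': array([-6.46253739e-04, -4.04590774e+01, -2.37232643e+01,  7.00812251e-02,
        3.45044606e-02, -1.43650254e-04]), 'ee_pos': array([ 171.89242225, -548.08475685,  204.6037896 ]), 'tool_rot': array([-9.28130763e-04,  9.88484756e-01,  1.51317627e-01, -3.05408903e-05]), 'contact_force': array([ 0.59338795, -0.19437369,  0.11676645]), 'ft_torque': array([-0.01343514, -0.06637025,  0.01142399]), 'grip_force': 0.0, 'opening': 0.9988063063165887}
top 441.1294529587973 313.5911447156659 231.71277877760764 [[0.012, -1.0, -0.009, -65.422], [0.981, 0.01, 0.193, -547.965], [-0.193, -0.011, 0.981, -1449.246], [0.0, 0.0, 0.0, 1.0]] 0.995810546875 ['frame', 'z_map', 'fx', 'fy', 'cx', 'cy', 'extrinsics']
scene 495.6996587066445 315.0448913559142 241.28667391246347 [[0.261, 0.965, 0.009, -83.898], [-0.543, 0.139, 0.828, 213.4], [0.798, -0.221, 0.56, -1889.847], [0.0, 0.0, 0.0, 1.0]] 0.9960026041666666 ['frame', 'z_map', 'fx', 'fy', 'cx', 'cy', 'extrinsics']
```

View pics/top1.png

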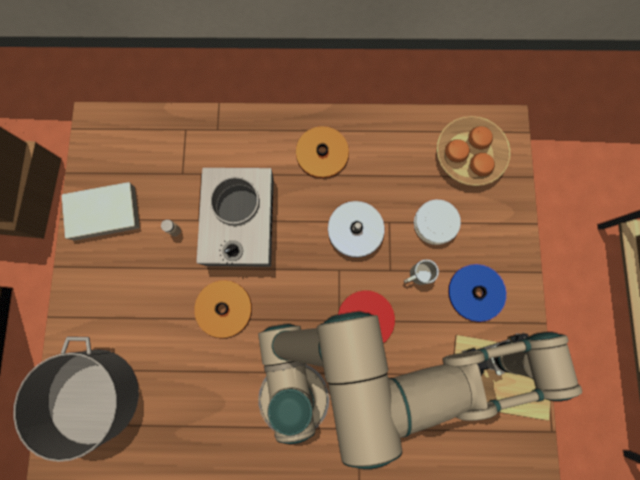

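View pics/scene1.png

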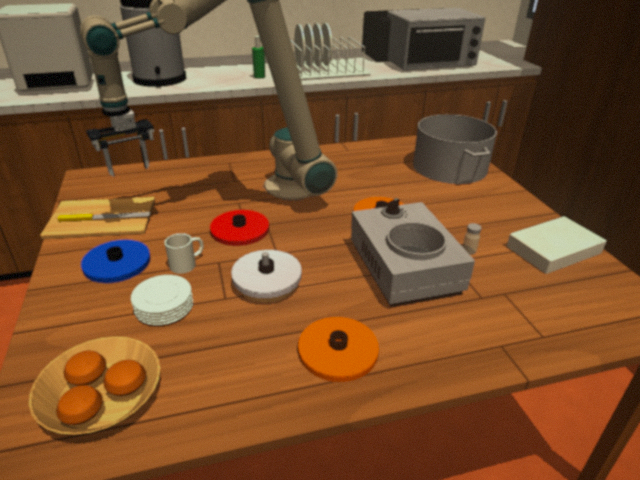

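The top view shows the silver nested lids at (357,229) with a steel post at their centre, and the warmer at (236,217) with its pot at (235,201) and knob at (231,250). Possible mix-ups are the orange lids at (322,152) and (222,309), blue at (477,293), red at (366,318), plates at (437,222), mug at (426,272) and shaker at (170,228). I choose the silver pair with the protruding slim post; the scene view agrees, showing it at (266,270).

Run:
```python
from h import *
d=np.load('top1.npz'); P=d['P'];f=d['f']
e=np.load('scene1.npz'); Q=e['P'];g=e['f']
def comp(P,m,name):
    p=P[m]; (c,sz,a)=cv2.minAreaRect(p[:,:2].astype(np.float32)); cc,r=cv2.minEnclosingCircle(p[:,:2].astype(np.float32))
    print(name,len(p),'med z',np.round(np.median(p[:,2]),1),'mean',p[:,:2].mean(0).round(1),'rect',np.round(c,1),np.round(sz,1),round(a,2),'circ',np.round(cc,1),round(r,1))
v,u=np.mgrid[0:480,0:640]
def near(u0,v0,r): return (abs(u-u0)<r)&(abs(v-v0)<r)
for nm,A,pts in [('top',P,dict(warm=(236,217,65),lid=(357,229,40))),('scene',Q,dict(warm=(410,250,70),lid=(266,272,45)))]:
    z=A[:,:,2]
    w=near(*pts['warm']); l=near(*pts['lid'])
    comp(A,w&(abs(z-120)<7),nm+' deck')
    comp(A,w&(abs(z-140)<7)&(A[:,:,0]>A[w&(abs(z-120)<7)][:,0].mean()-10),nm+' rim')
    comp(A,w&(z>155)&(z<175),nm+' knob')
    comp(A,l&(abs(z-50)<8),nm+' plate')
    comp(A,l&(z>95)&(z<115),nm+' post')
    comp(A,l&(z>72)&(z<84),nm+' collar')
s=f[190:270,180:400]; cv2.imwrite('pics/crop1.png',cv2.resize(s,None,fx=3.6,fy=3.6,interpolation=cv2.INTER_CUBIC)[:,:,::-1])
```

```text
top deck 4511 med z 120.9 mean [574.3 199.4] rect [589.7 201.4] [325.8 231.4] 0.09 circ [591.9 200.7] 195.2
top rim 242 med z 140.1 mean [644.6 203. ] rect [640.6 200.6] [152.4 157.6] 0.06 circ [636.9 200.6] 80.4
top knob 65 med z 163.6 mean [471.4 199.9] rect [471.5 200.6] [13.7 41.4] 28.43 circ [470.1 199.8] 20.9
top plate 2152 med z 52.5 mean [ 562.3 -202.5] rect [ 563.2 -202.2] [189.9 189.8] 42.17 circ [ 564.2 -202.7] 96.3
top post 31 med z 106.1 mean [ 561.6 -203.8] rect [ 562.1 -203.6] [16.9 18.6] 43.84 circ [ 563.  -203.5] 10.3
top collar 71 med z 78.8 mean [ 562.3 -200.3] rect [ 562.9 -201.6] [40.4 40.4] 62.07 circ [ 563.5 -201.8] 22.5
scene deck 3803 med z 120.6 mean [610.9 190.8] rect [592.2 199.8] [234.9 327.5] 89.9 circ [592.9 196.6] 198.4
scene rim 278 med z 139.2 mean [678.4 190.5] rect [661.7 199.3] [117.7 159.9] 1.13 circ [640.5 199. ] 81.3
scene knob 61 med z 162.9 mean [475.8 197. ] rect [472.9 197.7] [19.1 42.6] 28.99 circ [473.9 198.1] 21.5
scene plate 2241 med z 52.4 mean [ 578.5 -206.6] rect [ 565.7 -205. ] [194.9 190.4] 8.44 circ [ 564.  -203.5] 99.2
scene post 48 med z 104.7 mean [ 566.8 -206.8] rect [ 564.5 -206.4] [16.7 23.1] 79.97 circ [ 564.7 -204.1] 11.8
scene collar 104 med z 77.5 mean [ 572.  -205.4] rect [ 568.4 -204.1] [40.7 40.3] 78.94 circ [ 566.6 -203.1] 23.1
```

View pics/crop1.png

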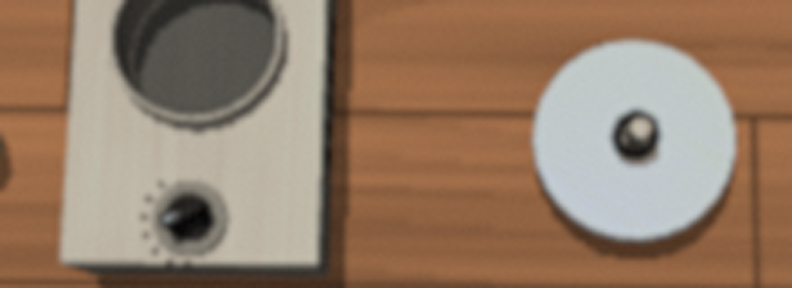

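The crop confirms the choice: at (636,135) a steel post stands through a black collar on a silver lid, and the knob bar is at (188,218). The warmer's yaw is about 0, the pot is at about (637,200), the knob is at (471.5,200) with its bar at -61.6°, and the lids are at about (563,-203). Sizes and heights match the description.

Call:
move_arm --commands '[[[0.4, 1.0, 0.07], [0, 0, 0.561], 1], [[0.4, 1.0, 0.07], [0, 0, 0.561], 1], [[0.4, 1.0, 0.07], [0, 0, 0.561], 1], [[0.4, 1.0, 0.07], [0, 0, 0.561], 1], [[0.4, 1.0, 0.07], [0, 0, 0.561], 1], [[0.4, 1.0, 0.07], [0, 0, 0.561], 1], [[0.4, 1.0, 0.07], [0, 0, 0.561], 1], [[0.4, 1.0, 0.07], [0, 0, 0.561], 1], [[0.4, 1.0, 0.07], [0, 0, 0.561], 1], [[0.4, 1.0, 0.07], [0, 0, 0.561], 1], [[0.4, 1.0, 0.07], [0, 0, 0.561], 1], [[0.4, 1.0, 0.07], [0, 0, 0.561], 1], [[0.4, 1.0, 0.07], [0, 0, 0.561], 1], [[0.4, 1.0, 0.07], [0, 0, 0.561], 1], [[0.4, 1.0, 0.07], [0, 0, 0.561], 1], [[0.4, 1.0, 0.07], [0, 0, 0.561], 1]]'

```text
clock: 1.7
ee_pos: [371.7, -49.5, 240.4]
tool_rot: [-0.0, 0.513, 0.858, -0.0]
contact_force: [-0.2, 1.1, 0.0]
opening: 1.001
grip_force: 0.0
```

Call:
move_arm --commands '[[[0.199, 0.497, 0], [0, 0, 0], 1], [[0.199, 0.497, 0], [0, 0, 0], 1], [[0.199, 0.497, 0], [0, 0, 0], 1], [[0.199, 0.497, 0], [0, 0, 0], 1], [[0.199, 0.497, 0], [0, 0, 0], 1], [[0.199, 0.497, 0], [0, 0, 0], 1], [[0.199, 0.497, 0], [0, 0, 0], 1], [[0.199, 0.497, 0], [0, 0, 0], 1], [[0.199, 0.497, 0], [0, 0, 0], 1]]'

```text
clock: 2.6
ee_pos: [471.0, 197.9, 240.5]
tool_rot: [0.0, 0.513, 0.858, -0.001]
contact_force: [0.2, -0.8, 0.3]
opening: 0.998
grip_force: 0.0
```

Run:
```python
from h import *
s=snap('wrist'); save(s,'w1.png'); P=cloud(s); z=P[:,:,2]
st=state(); print(st['ee_pos'],st['clock'])
m=(z>157)&(z<170)&(np.hypot(P[:,:,0]-471,P[:,:,1]-200)<35)
p=P[m][:,:2].astype(np.float32); print(len(p),cv2.minAreaRect(p),np.median(z[m]))
m=(z>134)&(z<146)&(P[:,:,0]>540); print(m.sum(), cv2.minEnclosingCircle(P[m][:,:2].astype(np.float32)) if m.any() else 0)
```

```text
[471.04507042 198.01099066 240.67896686] 2.65
875 ((470.5860595703125, 197.2834014892578), (13.432262420654297, 41.86540985107422), 28.614837646484375) 163.3711183969371
1934 ((635.5640258789062, 197.8251953125), 80.17411041259766)
```

View pics/w1.png

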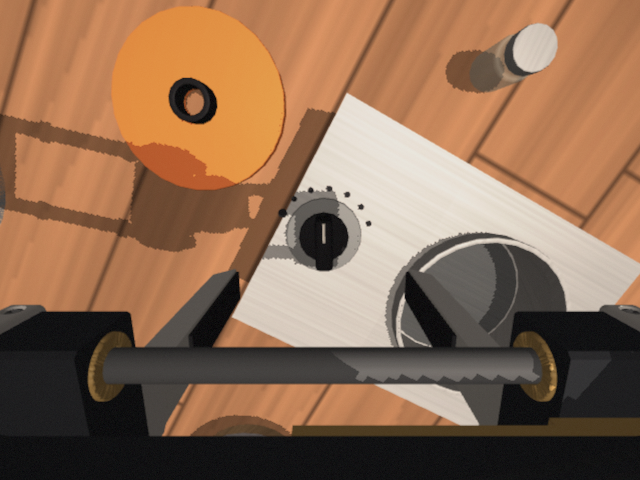

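The wrist view shows the black bar upright at (324,240), midway between the fingers, and the pot mouth at (480,290). The knob is at about (471,198.5), so I go down and grip.

Call:
move_arm --commands '[[[0, -0.002, -0.1], [0, 0, 0], 1], [[0, -0.002, -0.17], [0, 0, 0], 1], [[0, -0.002, -0.203], [0, 0, 0], 1], [[0, -0.002, -0.203], [0, 0, 0], 1], [[0, -0.002, -0.203], [0, 0, 0], -1], [[0, -0.002, -0.203], [0, 0, 0], -1], [[0, -0.002, -0.203], [0, 0, 0], -1], [[0, -0.002, -0.203], [0, 0, 0], -1], [[0, -0.002, -0.203], [0, 0, 0], -1], [[0, -0.002, -0.203], [0, 0, 0], -1], [[0, -0.002, -0.203], [0, 0, 0], -1], [[0, -0.002, -0.203], [0, 0, 0], -1]]'

```text
clock: 3.85
ee_pos: [471.4, 198.9, 139.0]
tool_rot: [-0.0, 0.512, 0.859, -0.0]
contact_force: [1.1, -0.5, 0.0]
opening: 0.354
grip_force: 0.0
```

Call:
move_arm --commands '[[[0, 0, 0], [0, 0, 0], -1], [[0, 0, 0], [0, 0, 0], -1], [[0, 0, 0], [0, 0, 0], -1], [[0, 0, 0], [0, 0, 0], -1], [[0, 0, 0], [0, 0, 0], -1], [[0, 0, 0], [0, 0, 0], -1]]'

```text
clock: 4.45
ee_pos: [471.7, 198.9, 139.0]
tool_rot: [0.0, 0.512, 0.859, 0.0]
contact_force: [1.3, 0.3, -2.2]
opening: 0.146
grip_force: 30.0
```

Call:
move_arm --commands '[[[0, 0, 0], [0, 0, 0.04], -1], [[0, 0, 0], [0, 0, 0.08], -1], [[0, 0, 0], [0, 0, 0.12], -1], [[0, 0, 0], [0, 0, 0.16], -1], [[0, 0, 0], [0, 0, 0.2], -1], [[0, 0, 0], [0, 0, 0.24], -1], [[0, 0, 0], [0, 0, 0.28], -1], [[0, 0, 0], [0, 0, 0.31], -1], [[0, 0, 0], [0, 0, 0.33], -1], [[0, 0, 0], [0, 0, 0.34], -1], [[0, 0, 0], [0, 0, 0.345], -1], [[0, 0, 0], [0, 0, 0.35], -1], [[0, 0, 0], [0, 0, 0.355], -1], [[0, 0, 0], [0, 0, 0.355], -1], [[0, 0, 0], [0, 0, 0.355], -1]]'

```text
clock: 5.95
ee_pos: [472.2, 199.8, 139.0]
tool_rot: [0.001, -0.019, 1.0, 0.001]
contact_force: [2.2, 5.2, -3.7]
opening: 0.147
grip_force: 30.8
```

Run:
```python
from h import *
s=state(); print(s['ft_torque'],s['contact_force'],s['tool_rot'],2*np.degrees(np.arctan2(s['tool_rot'][2],s['tool_rot'][1]))-90)
```

```text
[ 0.91861399 -0.71595678 -0.62241988] [ 2.16633838  5.20061259 -3.65073385] [ 6.88088303e-04 -1.90134791e-02  9.99818240e-01  1.22513255e-03] 92.17891766350243
```

The moment of -0.62 N m at a finger angle of 92° means the knob is on its stop. I release, rise and check.

Call:
move_arm --commands '[[[0, 0, 0], [0, 0, -0.01], -0.2], [[0, 0, 0], [0, 0, -0.01], -0.2], [[0, 0, 0], [0, 0, -0.01], -0.2], [[0, 0, 0], [0, 0, -0.01], -0.2], [[0, 0, 0], [0, 0, -0.01], -0.2], [[0, 0, 0.08], [0, 0, -0.01], -0.2], [[0, 0, 0.17], [0, 0, -0.01], 0], [[0, 0, 0.2], [0, 0, -0.01], 0], [[0, 0, 0.2], [0, 0, -0.01], 0], [[0, 0, 0.2], [0, 0, -0.01], 0]]'

```text
clock: 6.95
ee_pos: [471.0, 198.6, 238.4]
tool_rot: [-0.0, -0.004, 1.0, -0.0]
contact_force: [-0.4, 0.3, -0.0]
opening: 0.5
grip_force: 0.0
```

Run:
```python
from h import *
s=snap('wrist'); P=cloud(s); z=P[:,:,2]
st=state(); print(st['ee_pos'],st['clock'],2*np.degrees(np.arctan2(st['tool_rot'][2],st['tool_rot'][1]))-90)
m=(z>157)&(z<170)&(np.hypot(P[:,:,0]-471,P[:,:,1]-200)<35)
p=P[m][:,:2].astype(np.float32); print(len(p),cv2.minAreaRect(p),np.median(z[m]))
m=(z>134)&(z<146)&(P[:,:,0]>540); print(m.sum(), cv2.minEnclosingCircle(P[m][:,:2].astype(np.float32)) if m.any() else 0)
m=(abs(z-120)<5); print(cv2.minAreaRect(P[m][:,:2].astype(np.float32)))
```

```text
[470.51926782 198.47887857 237.61244714] 7.0 90.49292682089302
893 ((470.9356384277344, 197.66477966308594), (41.553611755371094, 13.486663818359375), 0.28374528884887695) 163.3856482478973
876 ((635.1254272460938, 197.74301147460938), 79.7295913696289)
((552.4288940429688, 197.38082885742188), (231.0989990234375, 252.73968505859375), 89.99832153320312)
```

The heat knob is at 0.3°, the same as the warmer's axis, so it is off. On to the lids.

Call:
move_arm --commands '[[[0.183, -0.805, -0.08], [0, 0, 0], 0], [[0.183, -0.805, -0.08], [0, 0, 0], 0], [[0.183, -0.805, -0.08], [0, 0, 0], 0], [[0.183, -0.805, -0.08], [0, 0, 0], 0], [[0.183, -0.805, -0.08], [0, 0, 0], 0], [[0.183, -0.805, -0.08], [0, 0, 0], 0], [[0.183, -0.805, -0.08], [0, 0, 0], 0], [[0.183, -0.805, -0.08], [0, 0, 0], 0], [[0.183, -0.805, -0.08], [0, 0, 0], 0], [[0.183, -0.805, -0.08], [0, 0, 0], 0], [[0.183, -0.805, -0.08], [0, 0, 0], 0], [[0.183, -0.805, -0.08], [0, 0, 0], 0], [[0.183, -0.805, -0.08], [0, 0, 0], 0]]'

```text
clock: 8.3
ee_pos: [562.8, -201.8, 199.3]
tool_rot: [0.0, -0.005, 1.0, 0.0]
contact_force: [-0.4, -0.5, 0.1]
opening: 0.506
grip_force: 0.0
```

Run:
```python
from h import *
s=snap('wrist'); P=cloud(s); z=P[:,:,2]; save(s,'w2.png')
st=state(); print(st['ee_pos'],st['clock'])
n=np.hypot(P[:,:,0]-563,P[:,:,1]+203)<50
for a,b in [(100,112),(74,82)]:
    m=(z>a)&(z<b)&n
    print(m.sum(),np.median(z[m]),cv2.minEnclosingCircle(P[m][:,:2].astype(np.float32)))
```

```text
[ 562.92842803 -202.06699553  199.4535742 ] 8.35
428 105.48720433319322 ((562.5647583007812, -207.89166259765625), 9.877906799316406)
922 77.39134865073925 ((563.4520263671875, -206.52490234375), 21.892152786254883)
```

View pics/w2.png

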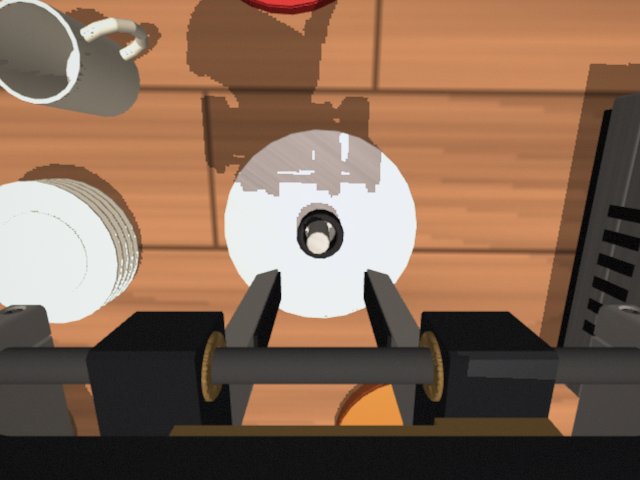

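The wrist view shows the post at (318,242) inside the collar at (320,233), between the fingers at (277,290) and (367,290). The mug and plates, on the left, are clear. The post is at about (562.8,-205.7), so I go down with the tips just above the collar and close.

Call:
move_arm --commands '[[[0, -0.004, -0.09], [0, 0, 0], 0], [[0, -0.004, -0.15], [0, 0, 0], 0], [[0, -0.004, -0.2], [0, 0, 0], 0], [[0, -0.004, -0.225], [0, 0, 0], 0], [[0, -0.004, -0.235], [0, 0, 0], 0], [[0, -0.004, -0.235], [0, 0, 0], -1], [[0, -0.004, -0.235], [0, 0, 0], -1], [[0, -0.004, -0.235], [0, 0, 0], -1], [[0, -0.004, -0.235], [0, 0, 0], -1], [[0, -0.004, -0.235], [0, 0, 0], -1], [[0, -0.004, -0.235], [0, 0, 0], -1], [[0, -0.004, -0.235], [0, 0, 0], -1], [[0, -0.004, -0.235], [0, 0, 0], -1]]'

```text
clock: 9.65
ee_pos: [563.7, -205.7, 82.6]
tool_rot: [0.001, -0.004, 1.0, -0.0]
contact_force: [-1.4, 1.9, 5.3]
opening: 0.207
grip_force: 30.0
```

Call:
move_arm --commands '[[[0, 0, 0.01], [0, 0, 0], -1], [[0, 0, 0.03], [0, 0, 0], -1], [[0, 0, 0.06], [0, 0, 0], -1], [[0, 0, 0.1], [0, 0, 0], -1], [[0, 0, 0.15], [0, 0, 0], -1], [[0, 0, 0.2], [0, 0, 0], -1], [[0, 0, 0.25], [0, 0, 0], -1], [[0, 0, 0.3], [0, 0, 0], -1], [[0, 0, 0.33], [0, 0, 0], -1], [[0, 0, 0.34], [0, 0, 0], -1], [[0, 0, 0.34], [0, 0, 0], -1], [[0, 0, 0.34], [0, 0, 0], -1]]'

```text
clock: 10.85
ee_pos: [562.2, -205.4, 250.1]
tool_rot: [-0.001, -0.004, 1.0, 0.001]
contact_force: [-0.6, -0.3, -5.8]
opening: 0.208
grip_force: 30.0
```

Run:
```python
from h import *
s=snap('scene'); P=cloud(s); save(s,'s2.png')
st=state(); print(st['ee_pos'],st['contact_force'],st['ft_torque'])
```

```text
[ 562.11737874 -205.3608502   249.88892385] [-0.09622316  0.4515591  -5.31357258] [ 0.00743198 -0.13552457 -0.07136513]
```

View pics/s2.png

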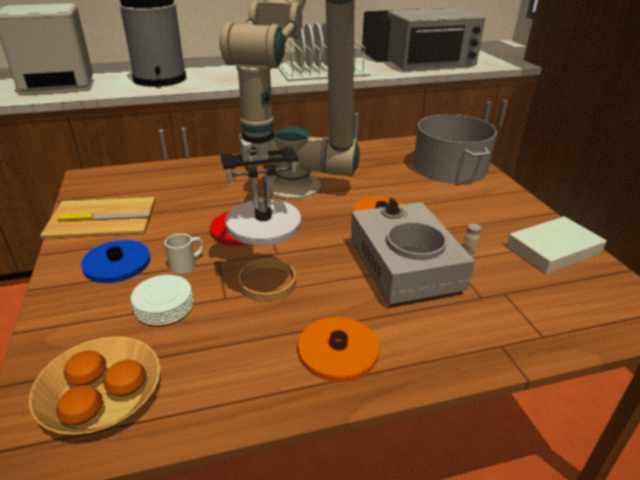

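Both lids hang level at (263,220) and the ring at (266,280) is empty. The wrist carries about 5 N, which fits both lids. I carry them to above the pot at about (636.3,199.3).

Call:
move_arm --commands '[[[0.004, 0.02, 0], [0, 0, 0], -1], [[0.011, 0.06, 0], [0, 0, 0], -1], [[0.022, 0.12, 0], [0, 0, 0], -1], [[0.033, 0.18, 0], [0, 0, 0], -1], [[0.044, 0.24, 0], [0, 0, 0], -1], [[0.055, 0.3, 0], [0, 0, 0], -1], [[0.066, 0.36, 0], [0, 0, 0], -1], [[0.077, 0.42, 0], [0, 0, 0], -1], [[0.088, 0.48, 0], [0, 0, 0], -1], [[0.099, 0.54, 0], [0, 0, 0], -1], [[0.11, 0.6, 0], [0, 0, 0], -1], [[0.121, 0.66, 0], [0, 0, 0], -1], [[0.132, 0.72, 0], [0, 0, 0], -1], [[0.14, 0.77, 0], [0, 0, 0], -1], [[0.145, 0.8, 0], [0, 0, 0], -1], [[0.147, 0.81, 0], [0, 0, 0], -1], [[0.147, 0.81, 0], [0, 0, 0], -1], [[0.147, 0.81, 0], [0, 0, 0], -1], [[0.147, 0.81, 0], [0, 0, 0], -1]]'

```text
clock: 12.8
ee_pos: [636.4, 197.9, 251.6]
tool_rot: [-0.0, -0.004, 1.0, -0.0]
contact_force: [0.3, -1.1, -6.1]
opening: 0.208
grip_force: 30.0
```

Run:
```python
from h import *
st=state(); print(st['ee_pos'],st['contact_force'],st['ft_torque'])
for n in ['top','scene']:
    s=snap(n); P=cloud(s); z=P[:,:,2]
    m=(np.hypot(P[:,:,0]-636,P[:,:,1]-199)<105)&(abs(z-221)<10); p=P[m]
    A=np.c_[p[:,:2]-[636,199],np.ones(len(p))]; c=np.linalg.lstsq(A,p[:,2],rcond=None)[0]
    print(n,len(p),c,cv2.minEnclosingCircle(p[:,:2].astype(np.float32)))
save(s,'s3.png')
```

```text
[636.426412   197.94183922 251.59387394] [ 0.28456227 -1.11285364 -6.09666922] [ 0.00403693 -0.08394258 -0.02750801]
top 1307 [ 5.29726027e-04 -2.65349588e-03  2.21572185e+02] ((636.224365234375, 199.84780883789062), 96.55998229980469)
scene 2081 [-1.45140761e-02  6.10346800e-03  2.21452430e+02] ((636.9005126953125, 197.49697875976562), 99.64945220947266)
```

By the top camera the lid is level and centred at (636.2,199.8), in line with the rim. I lower it slowly.

Call:
move_arm --commands '[[[0, 0.001, -0.02], [0, 0, 0], -1], [[0, 0.001, -0.04], [0, 0, 0], -1], [[0, 0.001, -0.06], [0, 0, 0], -1], [[0, 0.001, -0.075], [0, 0, 0], -1], [[0, 0.001, -0.085], [0, 0, 0], -1], [[0, 0.001, -0.093], [0, 0, 0], -1], [[0, 0.001, -0.1], [0, 0, 0], -1], [[0, 0.001, -0.104], [0, 0, 0], -1], [[0, 0.001, -0.108], [0, 0, 0], -1], [[0, 0.001, -0.111], [0, 0, 0], -1], [[0, 0.001, -0.114], [0, 0, 0], -1], [[0, 0.001, -0.114], [0, 0, 0], -1], [[0, 0.001, -0.114], [0, 0, 0], -1]]'

```text
clock: 14.2
ee_pos: [636.5, 199.8, 194.6]
tool_rot: [0.0, -0.004, 1.0, 0.0]
contact_force: [0.2, -0.6, -6.0]
opening: 0.207
grip_force: 30.0
```

Call:
move_arm --commands '[[[0, 0, -0.001], [0, 0, 0], -1], [[0, 0, -0.002], [0, 0, 0], -1], [[0, 0, -0.003], [0, 0, 0], -1], [[0, 0, -0.004], [0, 0, 0], -1], [[0, 0, -0.005], [0, 0, 0], -1], [[0, 0, -0.006], [0, 0, 0], -1], [[0, 0, -0.006], [0, 0, 0], -1]]'

```text
clock: 14.9
ee_pos: [636.4, 199.7, 192.6]
tool_rot: [0.0, -0.004, 1.0, 0.0]
contact_force: [-2.7, -1.6, 1.8]
opening: 0.204
grip_force: 30.0
```

Contact: the load has come off and the implied lid height is 140 mm. I release, rise 60 mm and check.

Call:
move_arm --commands '[[[0, 0, 0], [0, 0, 0], 0.3], [[0, 0, 0], [0, 0, 0], 0.3], [[0, 0, 0], [0, 0, 0], 0.3], [[0, 0, 0], [0, 0, 0], 0.3], [[0, 0, 0], [0, 0, 0], 0.3], [[0, 0, 0.06], [0, 0, 0], 0.3], [[0, 0, 0.14], [0, 0, 0], 0.3], [[0, 0, 0.18], [0, 0, 0], 0.3], [[0, 0, 0.18], [0, 0, 0], 0.3], [[0, 0, 0.18], [0, 0, 0], 0.3]]'

```text
clock: 15.9
ee_pos: [636.3, 199.7, 280.9]
tool_rot: [-0.0, -0.004, 1.0, -0.0]
contact_force: [0.1, 0.5, -0.1]
opening: 0.653
grip_force: 0.0
```

Run:
```python
from h import *
st=state(); print(st['ee_pos'],st['contact_force'])
for n in ['top','scene','wrist']:
    s=snap(n); P=cloud(s); z=P[:,:,2]
    r=np.hypot(P[:,:,0]-636,P[:,:,1]-199)
    m=(r<105)&(abs(z-162)<6); p=P[m]
    A=np.c_[p[:,:2]-[636,199],np.ones(len(p))]; c=np.linalg.lstsq(A,p[:,2],rcond=None)[0]
    print(n,len(p),c.round(4),cv2.minEnclosingCircle(p[:,:2].astype(np.float32)))
    for a,b in [(183,194),(208,222)]:
        m=(r<45)&(z>a)&(z<b)
        if m.sum()>3: print(a,m.sum(),np.median(z[m]),cv2.minEnclosingCircle(P[m][:,:2].astype(np.float32)))
save(s,'w3.png')
```

```text
[636.30370806 199.74219461 280.86719952] [ 0.06687477  0.52328597 -0.11170047]
top 1301 [-1.100000e-03  1.000000e-03  1.626293e+02] ((635.9634399414062, 202.45843505859375), 96.47205352783203)
183 68 188.67205883353216 ((636.2298583984375, 201.0367889404297), 22.04433822631836)
208 35 215.97198983610454 ((636.223388671875, 199.80648803710938), 11.531293869018555)
scene 1999 [-2.800000e-03  2.300000e-03  1.626631e+02] ((638.3388061523438, 199.72225952148438), 99.85773468017578)
183 104 187.74147375597323 ((640.2627563476562, 198.3929901123047), 24.34419822692871)
208 42 214.91307589157168 ((633.2025146484375, 197.37942504882812), 13.024515151977539)
wrist 29723 [-2.000000e-04 -2.000000e-04  1.616547e+02] ((636.0849609375, 198.66258239746094), 95.9399185180664)
183 1133 187.41088635254545 ((636.120361328125, 198.75765991210938), 21.916189193725586)
208 546 215.42259923996582 ((634.99267578125, 197.4156036376953), 9.93115234375)
```

View pics/w3.png

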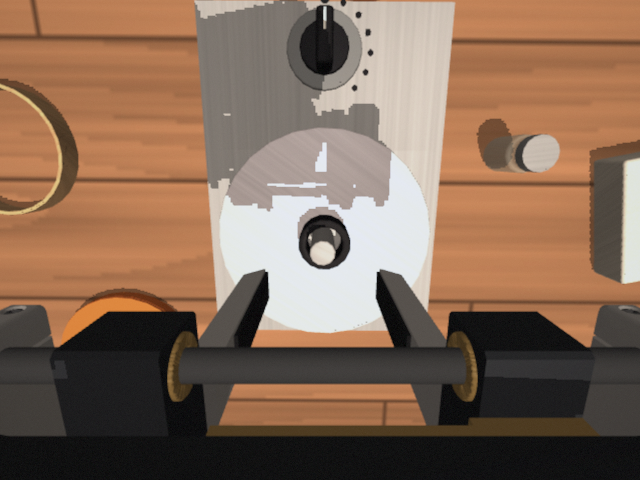

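The wrist view shows the lids level on the pot at (325,230), the post at (322,252) within the collar at (324,242), and the knob bar at (325,40) still on its off mark. The plate height of 162 mm is the seated value. Now I grip the collar.

Call:
move_arm --commands '[[[0.002, 0.002, -0.08], [0, 0, 0], 0.4], [[0.002, 0.002, -0.15], [0, 0, 0], 0.4], [[0.002, 0.002, -0.2], [0, 0, 0], 0.4], [[0.002, 0.002, -0.222], [0, 0, 0], 0.4], [[0.002, 0.002, -0.23], [0, 0, 0], 0.4], [[0.002, 0.002, -0.23], [0, 0, 0], 0.4], [[0.002, 0.002, -0.23], [0, 0, 0], -1], [[0.002, 0.002, -0.23], [0, 0, 0], -1], [[0.002, 0.002, -0.23], [0, 0, 0], -1], [[0.002, 0.002, -0.23], [0, 0, 0], -1], [[0.002, 0.002, -0.23], [0, 0, 0], -1], [[0.002, 0.002, -0.23], [0, 0, 0], -1], [[0.002, 0.002, -0.23], [0, 0, 0], -1]]'

```text
clock: 17.35
ee_pos: [638.1, 201.1, 167.6]
tool_rot: [0.001, -0.004, 1.0, 0.0]
contact_force: [-0.5, 0.9, 5.7]
opening: 0.458
grip_force: 30.0
```

Call:
move_arm --commands '[[[0, 0, 0.005], [0, 0, 0], -1], [[0, 0, 0.012], [0, 0, 0], -1], [[0, 0, 0.02], [0, 0, 0], -1], [[0, 0, 0.035], [0, 0, 0], -1], [[0, 0, 0.05], [0, 0, 0], -1], [[0, 0, 0.07], [0, 0, 0], -1], [[0, 0, 0.09], [0, 0, 0], -1], [[0, 0, 0.11], [0, 0, 0], -1], [[0, 0, 0.13], [0, 0, 0], -1], [[0, 0, 0.15], [0, 0, 0], -1], [[0, 0, 0.17], [0, 0, 0], -1], [[0, 0, 0.19], [0, 0, 0], -1], [[0, 0, 0.21], [0, 0, 0], -1], [[0, 0, 0.22], [0, 0, 0], -1], [[0, 0, 0.22], [0, 0, 0], -1], [[0, 0, 0.22], [0, 0, 0], -1]]'

```text
clock: 18.95
ee_pos: [637.3, 200.8, 276.2]
tool_rot: [-0.0, -0.004, 1.0, -0.0]
contact_force: [-0.5, -0.5, -3.4]
opening: 0.464
grip_force: 30.0
```

Run:
```python
from h import *
st=state(); print(st['ee_pos'],st['contact_force'],st['ft_torque'],st['grip_force'])
for n in ['top','scene']:
    s=snap(n); P=cloud(s); z=P[:,:,2]
    r=np.hypot(P[:,:,0]-636,P[:,:,1]-199)
    for h,R in [(272,105),(145,95),(157,55)]:
        m=(r<R)&(abs(z-h)<8 if h==272 else abs(z-h)<3); p=P[m]
        if len(p)<10: continue
        A=np.c_[p[:,:2]-[636,199],np.ones(len(p))]; c=np.linalg.lstsq(A,p[:,2],rcond=None)[0]
        print(n,h,len(p),c.round(4),cv2.minEnclosingCircle(p[:,:2].astype(np.float32)))
cv2.imwrite('pics/s4.png',cv2.resize(s['frame'][100:320,250:550],None,fx=2.6,fy=2.6,interpolation=cv2.INTER_CUBIC)[:,:,::-1])
```

```text
[637.32939796 200.76809091 276.21768235] [-0.48815214 -0.53590903 -3.43658198] [ 0.01914179 -0.14435529  0.01017524] 29.998306401539594
top 272 1352 [8.000000e-04 7.000000e-04 2.715815e+02] ((635.294921875, 200.4840850830078), 96.2269058227539)
top 145 160 [-6.700000e-03 -4.700000e-03  1.448473e+02] ((604.812255859375, 160.0012969970703), 66.43211364746094)
scene 272 1881 [-9.500000e-03  1.900000e-03  2.709667e+02] ((638.4563598632812, 200.31394958496094), 98.01165008544922)
scene 145 1087 [-7.000000e-04  5.000000e-04  1.454695e+02] ((634.8170166015625, 198.16659545898438), 89.14599609375)
scene 157 398 [-1.400000e-03 -4.600000e-03  1.574135e+02] ((636.407470703125, 197.51016235351562), 47.80931091308594)
```

View pics/s4.png

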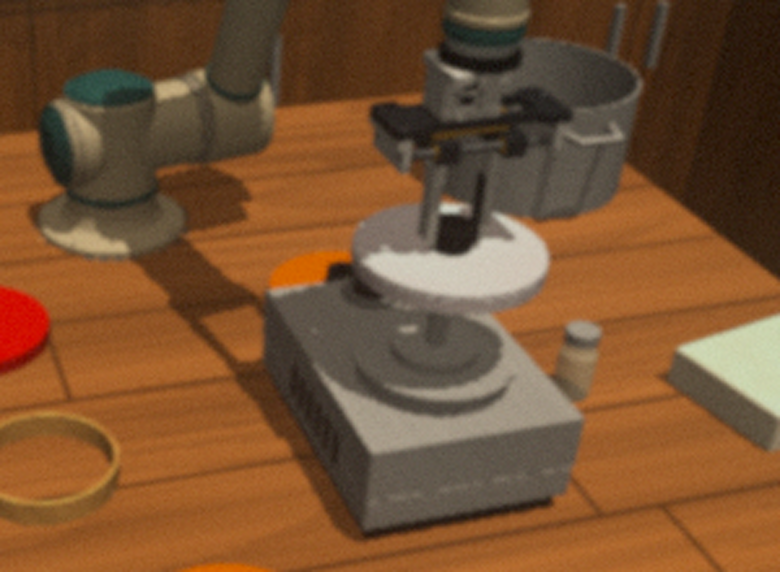

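The crop shows the outer lid level in the gripper at (450,260), and the inner lid seated flat on the pot at (435,355) with its flange top at 145 mm. The outer lid's skirt is at about 250 mm, above the knob top at 216 mm. I hand in.

```bash
python3 -c "
from workcell import *
print(job_done())"
```

```text
the job is handed in; nothing more can be done
None
```

I turned the heat fully off and seated the inner lid on the pot; the arm is holding the outer lid level about 35 mm above the inner lid's knob, and the job is handed in at about 19 s of the 72 s allowed.

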